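# Hold the coverslip forceps ready over the orange dish

## Robot

A 6-joint arm with a two-finger parallel gripper is mounted at the origin on the work surface. World frame = base frame: x ahead of the robot, y to its left, z up, the work surface at z = 0. Lengths are in m, angles in rad, forces in N, time in s.
With the tool pointing down it reaches from about 0.375 to 0.9 m from the base axis. Payload 3.1 kg.
Tool frame: the origin (TCP) lies at the very end of the fingers, on their centre line; the grasp point (between the pads) lies 19 mm behind it; z points along the fingers, y is the line along which they close (so a half turn about z gives the same grasp; the last joint's range is limited). The gripper opens to 85 mm and grips with 20 to 120 N. Pads are 22 mm wide; open, the fingers measure 114 mm over their backs; the gripper's body (76 mm by 85 mm) begins 54 mm behind the grasp point. The pads swing forward as they close: fully open they stand 13 mm farther back than shut.
Start: joints at [-1.524, 0.527, 1.433, -0, 1.181, -0.178], TCP at [0.139, -0.609, 0.231] pointing down, gripper open.
Joint ranges: [-3.08, 3.08], [-0.75, 2.2], [0.22, 2.44], [-1.43, 4.57], [0, 2.65], [-2.85, 2.85]. Speed limits (rad/s): [2.79, 2.79, 3.14, 3.14, 3.14, 3.14].

## Interface

Orientations are given as a 3x3 rotation matrix whose columns are the frame's x, y, z axes.
In Python, from bench import state, snapshot, close_job gives the robot as it stands. The module is installed in compiled form; this text tells all that it offers.
- The arm moves only by the tool step_arm, never from a script. Its argument "increments" is text: rows parted by semicolons, each of 5 numbers parted by spaces: the shift along the tool's x, y, z in cm, then the turn about the tool's z in rad, then the opening, from 0 (shut) to 1 (fully open). In form: x y z twist fingers; .... A call has 1 to 8 rows; each row shifts and turns the commanded pose from where the row before left it, along the tool's axes as they then stand; what a row does not reach is not made up. A row lasts 1/12 s, in which the tool goes at most 41.7 mm and 7.16 degrees, less where a joint would pass 70% of its speed; a pose out of reach is approached as far as the arm can. A call with a gripper value outside its range is refused whole. The fingers move at their own pace and stop on an object; "force" is the grip in N (left out, the last holds). Time passes only in rows, so rows that do not move let the fingers close. It gives the time, the measured TCP pose, the force, the opening and the grip force at its end, in the units of the state.
- state(): the state, without advancing time (a new reading comes with each control period).
- snapshot(name): name is "scene" or "top" or "wrist"; returns a dict with "img" (384x512x3 uint8, red, green, blue), "range_z" (384x512 float32, m along the optical axis (not along the pixel's ray), 0 where there is no reading), "fx", "fy", "cx", "cy" (pixels), "view" (4x4, takes a point from world to camera coordinates). Camera axes: x right, y up, looking along -z (the intrinsics and any distortion apply to the point x, -y, -z); pixel columns grow to the right and rows downward; lengths in m; the calibration is good to about 2 mm. A picture is of the moment at which its call begins.
- close_job(): hands the job in; it is judged then, once.
The state is a dict: "t": time; "joint_pos": joint angles; "joint_vel": joint speeds; "joint_efforts": joint torques, N m; "position": TCP position; "tcp_rot": TCP orientation; "wrist_force": force on the tool from outside, world axes, zero at the start; "torque": the same for the moment, N m; "gripper_width": opening from 0.0 (shut) to 1.0 (fully open); "finger_force": force on a finger pad.
Only numpy, scipy, OpenCV 4.12 (cv2) and the standard library are available. Lean on these libraries where they do the work, as an engineer would, in place of code of your own. Each camera call takes 0.05 s, during which the arm holds its last target. There are 200 camera calls.

## Task

Be my third hand at the stain bench: take the sprung forceps off their rest by the blue grip plates, hold them level with their tips over the middle of the orange dish and a few centimetres above it, and squeeze until both leaves stand on the green marks (an 11 mm gap at the tips), so that I can slip a coverslip between them. Never let the tips close up, leave everything else on the bench where it is, and finish while still holding the forceps there with the gap steady: do not put them down or let go.

Things in the scene. Friction and masses are not known exactly. Their poses are not given: they have to be found in the camera images.
- grip (a point): Grip point of the loose steel forceps: on their centre line, half-way between the two blue grip plates and half-way up the 12 mm high leaves; x along the forceps to the tips, y left, z up. At the start it is 42 mm above the bench, forceps level. Plates: 34 mm long, centred here, 40 mm over their outer faces when relaxed, 25 mm (and parallel) at the green marks, 20.5 mm at the stop
- tips (a point): Point on the forceps' centre line half-way between the two black tips, 78 mm ahead of grip, same height and axes. It stays on the centre line as the leaves are squeezed
- leaf_l (a joint): Squeeze: angle of the left leaf about the bow, rad; the right leaf mirrors it. 0 = relaxed; tip gap in mm = 40 - 330 x value; width over the blue plates shrinks 170 mm per rad. Green marks: 0.088 (gap 11 mm). Stop: 0.115 (tips as good as closed). A spring opens the leaves: 2.5 N a side at the blue plates to start, about 10 N a side at the green marks
- forceps: The same forceps, about 80 g; origin 6 mm under grip, at the leaves' underside. Round bow (23 mm) 85 mm behind; centre of mass within 25 mm of the origin
- scale (a point): Middle of the white cross scale (10 x 60 mm) fixed on top of the forceps, 43 mm ahead of grip and 9 mm above it. It has a green mark 5 mm wide on each side, centred 7 mm off the centre line, and red between them. At the right squeeze each 3 mm leaf runs under the middle of its green mark
- rest: Pale teal forceps rest, fixed: base 200 x 56 x 6 mm, two posts 36 mm high that the forceps lie on; origin on the bench under the grip point, x to the tips. Rear post 26 long x 36 wide, centred 82 mm behind; front post 16 x 64, 60 mm ahead; 6 mm lugs at the posts' ends. Lift the forceps straight up. The blue plates are free on both sides, 30 mm of air under them
- dish_orange_rim (a point): Centre of the mouth of the orange dish: loose round dish 80 mm across, 20 mm high, standing on the bench; this point is at its rim's height, z 20 mm. Target of the tips
- dish_orange: The same orange dish, origin at the centre of its underside
- dish_violet: Violet dish, same shape, loose; origin at the centre of its underside. Leave alone. The three dishes stand in a row in any order
- dish_grey: Dark grey dish, same shape, loose. Leave alone
- tube: Loose standing sample tube with orange cap, 25 mm across, 76 mm high; origin under its centre. Leave alone
- reagent: White reagent bottle with lilac label, 60 mm across, 125 mm high; origin under its centre. Leave alone
- oil: Small amber bottle with black cap, 44 mm across, 85 mm high; origin under its centre. Leave alone
- slidebox: Blue slide box with white lid, 85 x 100 x 35 mm, origin under its centre. Leave alone
Not all that is in view belongs to the job. There is more than one size of the forceps; the job needs the smallest.

How it is judged:
On the way, in this order (a step that is already met when the one before it is completed fails the run):
1. the forceps are lifted clear of the rest in the fingers (distance of grip from where it was at the start of the episode above 0.015 m and contact force between the fingers and forceps above 1 N and contact force between forceps and rest below 0.05 N), for 0.2 s.
2. tips over the orange dish and the leaves kept on the green marks (value of joint leaf_l between 0.0788 and 0.097 rad and horizontal distance between tips and dish_orange_rim below 0.02 m and height (world z) of tips between 0.03 and 0.14 m), for 0.4 s.
At the end, for the whole second after the job is handed in: Forceps in the fingers and on nothing else, level within 20 degrees, tips within 20 mm of the orange dish's middle and 10 to 120 mm above its rim, tip gap 11 mm (8 to 14 mm; leaf_l 0.079 to 0.097), gap and forceps still, for the last second (all of step 2 and contact force between the fingers and forceps above 1 N and contact force between forceps and rest below 0.05 N and height (world z) of grip above 0.03 m and angle between grip's own z axis and vertical below 0.35 rad and contact force between forceps and dish_orange below 0.05 N and contact force between forceps and dish_violet below 0.05 N and contact force between forceps and dish_grey below 0.05 N and contact force between forceps and tube below 0.05 N and contact force between forceps and reagent below 0.05 N and contact force between forceps and oil below 0.05 N and contact force between forceps and slidebox below 0.05 N and velocity of joint leaf_l between -0.03 and 0.03 rad/s and linear speed of forceps below 0.03 m/s); the arm keeps its last pose, push and grip.
It fails at once if the tips were let close up (gap under 4 mm) (value of joint leaf_l above 0.109 rad).
It fails at once if a dish, bottle, tube or box was shifted by more than 15 mm (distance of any of dish_orange, dish_violet, dish_grey, tube, reagent, oil, slidebox from where it was at the start of the episode above 0.015 m).
It also fails if it takes over 48 s, if anything falls off the work surface, if the arm or the gripper's body presses on something with over 40 N, if the wrist force passes 120 N, or if a joint passes its speed limit or range.

## Working session

There is one attempt and no reset: what is moved stays moved. The work goes in short steps, Python scripts to look and compute and a tool call to move; the robot and the scene stay as the last step left them, time stands still between calls to the robot, and variables do not carry over. Pictures are saved under pics/ and viewed, at most 10 in all, crops included, and the job is handed in when it is done.

Besides the shell and the picture viewer there is one more tool, called in YAML: its name, and indented under it one key for each argument. step_arm: Moves the arm, as the interface text tells. Its arguments: {"type":"object","properties":{"increments":{"type":"string"},"force":{"type":"number"}},"required":["increments"]}

```bash
mkdir -p pics; cat > h.py <<'E'
import numpy as np, cv2
from bench import state, snapshot
def grab(n,f):
    s=snapshot(n); np.savez(''+f+'.npz',**s); cv2.imwrite(f'pics/{f}.png',s['img'][:,:,::-1]); return s
def world(s):
    z=s['range_z'].astype(float); v,u=np.mgrid[0:384,0:512]
    c=np.stack([(u-s['cx'])/s['fx']*z,-(v-s['cy'])/s['fy']*z,-z,np.ones_like(z)],-1)
    return (c@np.linalg.inv(s['view']).T)[...,:3]
E
python3 - <<'E'
from h import *
for n in('top','scene'): s=grab(n,n+'0'); print(n,s['view'].round(3).tolist(),s['fx'])
st=state(); print(st)
a=cv2.imread('pics/top0.png'); 
E
```

```text
top [[-0.107, -0.994, -0.001, 0.065], [0.973, -0.105, 0.206, -0.562], [-0.205, 0.021, 0.979, -1.073], [0.0, 0.0, 0.0, 1.0]] 477.40723937359644
scene [[0.312, 0.95, 0.02, -0.167], [-0.661, 0.202, 0.722, 0.321], [0.682, -0.239, 0.691, -1.456], [0.0, 0.0, 0.0, 1.0]] 374.6085847589632
{'t': 0.1, 'joint_pos': array([-1.52450115e+00,  5.28402846e-01,  1.43370777e+00, -4.06069783e-06,
        1.18140886e+00, -1.78497798e-01]), 'joint_vel': array([-3.78321571e-04, -1.21633475e-03, -1.70060816e-03,  1.75811703e-04,
        1.46863286e-03, -8.98652552e-05]), 'joint_efforts': array([-8.25118696e-04, -4.43306351e+01, -1.78586197e+01, -2.28906583e-04,
        3.92843736e-03,  3.31110797e-06]), 'position': array([ 0.13931559, -0.60864872,  0.23043438]), 'tcp_rot': array([[ 9.74839946e-01,  2.22905968e-01, -9.29231605e-05],
       [ 2.22905731e-01, -9.74838105e-01,  1.92457850e-03],
       [ 3.38414996e-04, -1.89686910e-03, -9.99998144e-01]]), 'wrist_force': array([-0.47225151, -0.39339408, -0.07627588]), 'torque': array([-0.00509434,  0.00169613,  0.06690076]), 'finger_force': 0.0, 'gripper_width': 0.9989703302909612}
```

View pics/top0.png

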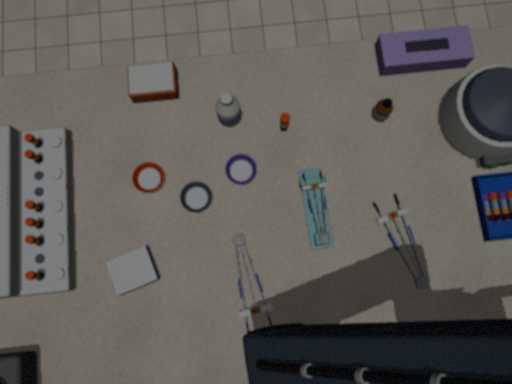

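View pics/scene0.png

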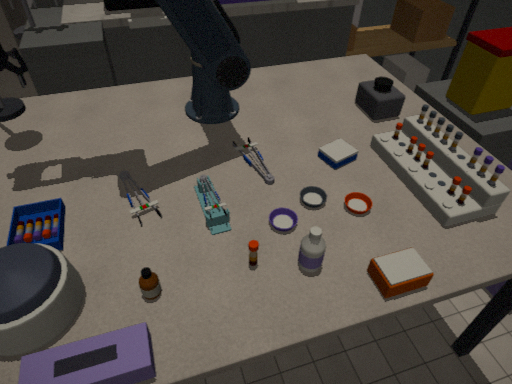

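The top view shows three forceps: one on the teal rest (317,208), and two on the bare bench, at (250,275) and (405,240). The pair on the teal rest fits: it is the smallest and lies on the rest. The orange dish is at (149,177), the grey at (196,197) and the violet at (241,169). I'll confirm with a crop and measure.

```bash
python3 - <<'E'
from h import *
s=np.load('top0.npz'); W=world(s); im=s['img']; 
cv2.imwrite('pics/crop1.png',cv2.resize(im[155:260,285:345,::-1],None,fx=5.5,fy=5.5,interpolation=cv2.INTER_CUBIC))
hsv=cv2.cvtColor(im,cv2.COLOR_RGB2HSV)
P=lambda m:(m.sum(),np.median(W[m],0).round(4))
def box(m,u0,u1,v0,v1):
    r=np.zeros_like(m); r[v0:v1,u0:u1]=m[v0:v1,u0:u1]; return r
H,S,V=[hsv[...,i].astype(int) for i in range(3)]
teal=box((H>80)&(H<100)&(S>60)&(V>90),290,340,160,255)
pts=W[teal]; print('teal',teal.sum(),pts[:,2].min(),pts[:,2].max())
b=pts[(pts[:,2]<.015)]; r=cv2.minAreaRect((b[:,:2]*1000).astype(np.float32)); print('base rect',r, cv2.boxPoints(r).round(1).tolist())
blue=box((H>105)&(H<125)&(S>120),290,340,160,255); print('blue',P(blue))
n,l,st,c=cv2.connectedComponentsWithStats(blue.astype(np.uint8))
for i in range(1,n): print(st[i],W[l==i].mean(0).round(4))
zr=W[...,2]
for nm,(u,v) in dict(orange=(149,177),grey=(196,197),violet=(241,169)).items():
    m=box((zr>.012)&(zr<.03),u-24,u+24,v-24,v+24); q=(W[m][:,:2]*1000).astype(np.float32)
    print(nm,m.sum(),cv2.minEnclosingCircle(q))
for nm,(u,v) in dict(tube=(285,121),reagent=(228,108),oil=(382,110),box=(132,270)).items():
    m=box(zr>.02,u-30,u+30,v-30,v+30); print(nm,W[m].mean(0).round(3),zr[m].max())
E
```

```text
teal 713 -0.0005371782675260839 1.1652569370541022
base rect ((515.1040649414062, -124.74181365966797), (194.52835083007812, 50.63901138305664), 1.9927043914794922) [[417.0, -102.80000305175781], [418.79998779296875, -153.39999389648438], [613.2000122070312, -146.6999969482422], [611.4000244140625, -96.0999984741211]]
blue (np.int64(19), array([ 0.5162, -0.1064,  0.0474]))
[308 200   4  12  17] [ 0.5168 -0.1063  0.0462]
[325 205   1   2   2] [ 0.5109 -0.1418  0.05  ]
orange 237 ((635.12841796875, 278.1151428222656), 40.074256896972656)
grey 243 ((572.980712890625, 163.88064575195312), 40.13097381591797)
violet 232 ((631.1182250976562, 48.48296356201172), 39.74782943725586)
tube [ 0.681 -0.058  0.199] 1.1652569370541022
reagent [0.754 0.062 0.109] 1.1652569370541022
oil [ 0.718 -0.301  0.102] 1.1652569370541022
box [0.41  0.323 0.046] 1.1652569370541022
```

View pics/crop1.png

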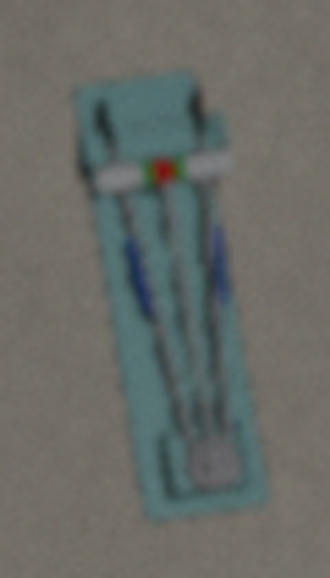

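The crop confirms it: on the rest, grip plates 40 mm apart, red/green scale toward +x, bow toward −x. Grip is about (0.515, −0.1245) with yaw about 2°. Orange dish is at (0.635, 0.278).

step_arm:
  increments: "0 0 0 0.095 1; 0 0 0 0.095 1; 2.45 -2.94 0 0 1; 2.45 -2.94 0 0 1; 2.45 -2.94 0 0 1; 2.45 -2.94 0 0 1; 2.45 -2.94 0 0 1; 2.45 -2.94 0 0 1"
  force: 30

```text
t: 0.77
position: [0.2808, -0.426, 0.231]
tcp_rot: [[0.999, 0.034, -0.0], [0.034, -0.999, 0.001], [-0.0, -0.001, -1.0]]
wrist_force: [-0.9, 0.5, 0.3]
gripper_width: 1.001
finger_force: 0.0
```

step_arm:
  increments: "2.45 -2.94 0 0 1; 2.45 -2.94 0 0 1; 2.45 -2.94 0 0 1; 2.45 -2.94 0 0 1; 2.45 -2.94 0 0 1; 2.45 -2.94 0 0 1; 2.45 -2.94 0 0 1; 2.45 -2.94 0 0 1"

```text
t: 1.43
position: [0.4684, -0.1841, 0.2311]
tcp_rot: [[0.999, 0.035, -0.001], [0.035, -0.999, 0.0], [-0.001, -0.0, -1.0]]
wrist_force: [-0.5, -0.1, 0.9]
gripper_width: 1.002
finger_force: 0.0
```

step_arm:
  increments: "2.45 -2.94 0 0 1; 2.45 -2.94 0 0 1; 0 0 0 0 1; 0 0 0 0 1"

```text
t: 1.77
position: [0.5153, -0.1236, 0.2309]
tcp_rot: [[0.999, 0.039, -0.001], [0.039, -0.999, 0.0], [-0.001, -0.0, -1.0]]
wrist_force: [-0.0, -0.2, -0.8]
gripper_width: 1.0
finger_force: 0.0
```

```bash
cat > wr.py <<'E'
from h import *
import sys
s=grab('wrist',sys.argv[1]); W=world(s); im=s['img']; hsv=cv2.cvtColor(im,cv2.COLOR_RGB2HSV)
H,S,V=[hsv[...,i].astype(int) for i in range(3)]
zr=W[...,2]; ok=s['range_z']>0
st=state(); print(st['position'].round(4),st['tcp_rot'].round(3).tolist(),st['gripper_width'])
for nm,m in dict(blue=(H>105)&(H<128)&(S>110)&(V>40),green=(H>45)&(H<75)&(S>110),red=((H<8)|(H>172))&(S>140)).items():
    n,l,t,c=cv2.connectedComponentsWithStats((m&ok).astype(np.uint8))
    for i in range(1,n):
        if t[i][4]>25: print(nm,t[i].tolist(),W[l==i].mean(0).round(4),np.ptp(W[l==i],0).round(4))
E
python3 wr.py w1
```

```text
[ 0.5145 -0.1247  0.2309] [[0.999, 0.037, -0.001], [0.037, -0.999, 0.0], [-0.001, -0.0, -1.0]] 1.0026862569511088
blue [73, 14, 9, 13, 33] [0.6612 0.0666 0.0161] [0.0095 0.0097 0.0104]
blue [237, 153, 6, 31, 94] [ 0.5192 -0.1069  0.048 ] [0.0324 0.0063 0.0037]
blue [271, 153, 5, 31, 87] [ 0.5192 -0.1423  0.0475] [0.0324 0.0062 0.0445]
blue [428, 227, 3, 33, 97] [ 0.4272 -0.3434  0.016 ] [0.0422 0.0094 0.0029]
blue [384, 233, 11, 24, 122] [ 0.4276 -0.2898  0.0239] [0.117  0.1234 0.2527]
green [248, 123, 4, 10, 36] [ 0.5617 -0.116   0.0511] [0.009  0.0033 0.0033]
green [262, 123, 3, 10, 28] [ 0.5623 -0.1298  0.0513] [0.009  0.0024 0.0022]
green [413, 199, 5, 10, 42] [ 0.4791 -0.3153  0.0202] [0.0114 0.0065 0.0032]
green [398, 202, 5, 11, 46] [ 0.4735 -0.2976  0.02  ] [0.0129 0.0065 0.0033]
red [253, 123, 8, 9, 72] [ 0.5622 -0.1232  0.0511] [0.0083 0.0074 0.0044]
red [403, 200, 10, 12, 96] [ 0.4763 -0.3065  0.02  ] [0.0145 0.0122 0.0037]
```

View pics/w1.png

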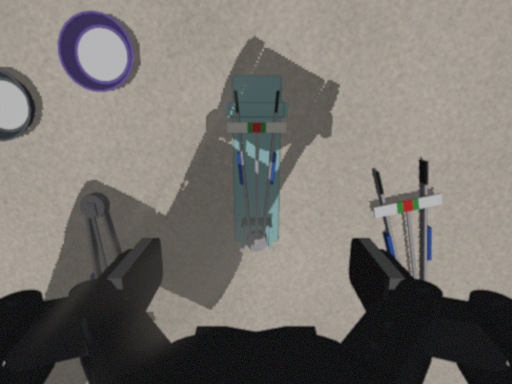

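The wrist view shows the plates at pixels (240,168) and (273,168) and the scale at (257,127). Grip is at about (0.518, −0.1245), so I'll go straight down from here.

step_arm:
  increments: "0.4 0 0 0 1; 0 0 3.5 0 1; 0 0 3.5 0 1; 0 0 3.5 0 1; 0 0 3.5 0 1; 0 0 3 0 1; 0 0 2 0 0.9; 0 0 1 0 0.8"

```text
t: 2.48
position: [0.5166, -0.1264, 0.0285]
tcp_rot: [[0.999, 0.032, -0.005], [0.032, -0.999, 0.002], [-0.004, -0.002, -1.0]]
wrist_force: [-0.5, -0.4, -0.1]
gripper_width: 0.805
finger_force: 0.0
```

step_arm:
  increments: "0 0 1 0 0.7; 0 0 0 0 0.6; 0 0 0 0 0.55; 0 0 0 0 0.55; 0 0 0 0 0.55; 0 0 0 0 0.55"
  force: 30

```text
t: 2.98
position: [0.5195, -0.1257, 0.0225]
tcp_rot: [[0.999, 0.035, 0.002], [0.035, -0.999, -0.001], [0.002, 0.001, -1.0]]
wrist_force: [0.2, -0.3, 0.2]
gripper_width: 0.547
finger_force: 0.0
```

step_arm:
  increments: "-0.1 -0.1 0.15 0 0.5; 0 0 0 0 0.48; 0 0 0 0 0.46; 0 0 0 0 0.44; 0 0 0 0 0.42; 0 0 0 0 0.4; 0 0 0 0 0.4; 0 0 0 0 0.4"

```text
t: 3.65
position: [0.5182, -0.1246, 0.0209]
tcp_rot: [[0.999, 0.035, 0.001], [0.035, -0.999, -0.001], [0.001, 0.001, -1.0]]
wrist_force: [-0.4, -0.3, 8.7]
gripper_width: 0.404
finger_force: 7.4
```

```bash
python3 wr.py w2; python3 -c "
from h import *
s=grab('top','top2')
cv2.imwrite('pics/c2.png',np.hstack([cv2.resize(s['img'][140:260,270:360,::-1],(450,600),interpolation=2),]))
a=cv2.imread('pics/w2.png');cv2.imwrite('pics/w2c.png',cv2.resize(a[:,130:390],(520,600)) if 0 else a)"
```

```text
[ 0.5182 -0.1246  0.0208] [[0.999, 0.035, 0.001], [0.035, -0.999, -0.001], [0.001, 0.001, -1.0]] 0.4009823728437007
blue [284, 224, 16, 82, 733] [ 0.5213 -0.1398  0.0475] [0.0342 0.0051 0.0119]
blue [213, 234, 14, 72, 529] [ 0.5174 -0.1101  0.048 ] [0.0325 0.0054 0.003 ]
green [231, 155, 12, 28, 334] [ 0.5619 -0.1164  0.0511] [0.0104 0.0042 0.0038]
green [268, 155, 13, 28, 332] [ 0.5624 -0.1303  0.0511] [0.0102 0.0046 0.0033]
red [244, 156, 24, 26, 612] [ 0.5621 -0.1233  0.051 ] [0.0098 0.0087 0.0033]
```

View pics/w2.png

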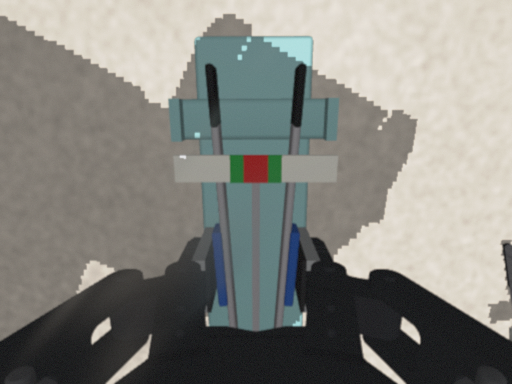

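The wrist view shows both pads on the blue plates, symmetric about the centre line. The leaves cross the scale at columns 219 and 290, outside the green marks (237 and 275). I'll squeeze a little more and lift.

step_arm:
  increments: "0 0 -0.05 0 0.385; 0 0 -0.05 0 0.37; 0 0 0 0 0.36; 0 0 0 0 0.35; 0 0 0 0 0.35; 0 0 -0.3 0 0.35; 0 0 -0.6 0 0.35; 0 0 -1 0 0.35"

```text
t: 4.42
position: [0.5166, -0.1238, 0.0393]
tcp_rot: [[0.999, 0.035, -0.003], [0.035, -0.999, 0.001], [-0.003, -0.002, -1.0]]
wrist_force: [0.4, -0.2, -1.2]
gripper_width: 0.352
finger_force: 6.3
```

step_arm:
  increments: "0 0 -1.5 0 0.35; 0 0 -2 0 0.35; 0 0 -2 0 0.35; 0 0 -2 0 0.35; 0 0 -1 0 0.35; 0 0 0 0 0.35; 0 0 0 0 0.35; 0 0 0 0 0.35"

```text
t: 5.08
position: [0.5169, -0.124, 0.124]
tcp_rot: [[0.999, 0.035, -0.002], [0.035, -0.999, 0.001], [-0.002, -0.001, -1.0]]
wrist_force: [0.4, 0.4, -0.8]
gripper_width: 0.353
finger_force: 6.3
```

```bash
python3 wr.py w3
```

```text
[ 0.5168 -0.124   0.1237] [[0.999, 0.035, -0.002], [0.035, -0.999, 0.001], [-0.002, -0.001, -1.0]] 0.3478444224399016
blue [281, 224, 13, 80, 696] [ 0.5206 -0.1372  0.1502] [0.0336 0.0043 0.011 ]
blue [219, 240, 12, 65, 443] [ 0.5149 -0.1116  0.1506] [0.0301 0.0048 0.0034]
blue [488, 271, 8, 43, 207] [ 0.4274 -0.3428  0.0158] [0.0426 0.0117 0.0046]
blue [428, 276, 14, 27, 216] [ 0.4318 -0.2882  0.0185] [0.1164 0.1227 0.1872]
green [230, 156, 13, 28, 326] [ 0.5605 -0.1156  0.1542] [0.0103 0.0046 0.0032]
green [268, 156, 13, 27, 329] [ 0.5611 -0.1294  0.1541] [0.0101 0.0045 0.003 ]
green [473, 234, 8, 16, 96] [ 0.4784 -0.3154  0.0198] [0.0207 0.0198 0.0172]
green [451, 239, 8, 15, 98] [ 0.4739 -0.297   0.0201] [0.0138 0.0089 0.0033]
red [244, 156, 23, 27, 616] [ 0.5608 -0.1226  0.1541] [0.0103 0.0084 0.0033]
red [459, 236, 14, 16, 188] [ 0.4765 -0.3062  0.02  ] [0.0149 0.0142 0.0036]
```

View pics/w3.png

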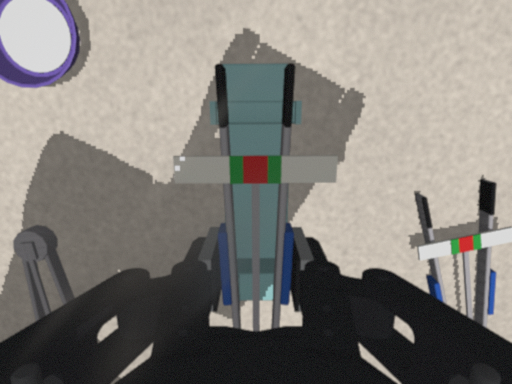

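The forceps are lifted, level and symmetric. The leaves are at columns 227 and 285, just outside the green marks. Next I carry them to the orange dish.

step_arm:
  increments: "0.2 -1 0 0 0.35; 0.3 -2 0 0 0.35; 0.4 -3 0 0 0.35; 0.4 -3 0 0 0.35; 0.4 -3 0 0 0.35; 0.4 -3 0 0 0.35; 0.4 -3 0 0 0.35; 0.4 -3 0 0 0.35"

```text
t: 5.8
position: [0.5385, 0.0887, 0.1237]
tcp_rot: [[0.999, 0.035, -0.002], [0.035, -0.999, 0.0], [-0.002, -0.0, -1.0]]
wrist_force: [0.4, -0.3, -1.3]
gripper_width: 0.35
finger_force: 6.3
```

step_arm:
  increments: "0.4 -3 0 0 0.35; 0.4 -3 0 0 0.35; 0.4 -3 0 0 0.35; 0.4 -3 0 0 0.35; 0.4 -3 0 0 0.35; 0.4 -2.5 0 0 0.35; 0.2 -1.3 0 0 0.35; 0 0 0.5 0 0.35"

```text
t: 6.47
position: [0.5589, 0.2786, 0.1196]
tcp_rot: [[0.999, 0.039, 0.002], [0.039, -0.999, 0.001], [0.002, -0.001, -1.0]]
wrist_force: [-0.2, -0.0, -0.4]
gripper_width: 0.349
finger_force: 6.3
```

step_arm:
  increments: "0 0 1 0 0.35; 0 0 1.2 0 0.35; 0 0 1 0 0.345; 0 0 0.6 0 0.34; 0 0 0.2 0 0.33; 0 0 0 0 0.325; 0 0 0 0 0.32; 0 0 0 0 0.32"

```text
t: 7.13
position: [0.5593, 0.2751, 0.0803]
tcp_rot: [[0.999, 0.034, 0.001], [0.034, -0.999, 0.0], [0.001, -0.0, -1.0]]
wrist_force: [-0.5, -0.4, -0.6]
gripper_width: 0.325
finger_force: 7.3
```

```bash
cat > lf.py <<'E'
from h import *
import sys
s=np.load(sys.argv[1]+'.npz'); W=world(s); P=s['img']
# leaf/tip edges in rows beyond the scale: height within 12mm of scale level
z=W[...,2]; zs=np.median(z[160:178,246:264]); m=(z>zs-.02)&(s['range_z']>0)
print('scale z',zs)
for r in (80,100,115,140,200):
    c=np.flatnonzero(m[r,190:320])+190
    g=np.split(c,np.flatnonzero(np.diff(c)>1)+1); print(r,[(a[0],a[-1],W[r,a].mean(0).round(4).tolist()) for a in g if len(a)])
E
python3 wr.py w4; python3 lf.py w4; python3 - <<'E'
from h import *
s=grab('top','top4'); W=world(s); z=W[...,2]
m=np.zeros(z.shape,bool); m[150:205,120:175]=True; m&=(z>.012)&(z<.03)
print(cv2.minEnclosingCircle((W[m][:,:2]*1000).astype(np.float32)))
E
```

```text
[0.5594 0.2753 0.0804] [[0.999, 0.035, 0.001], [0.035, -0.999, 0.0], [0.001, -0.0, -1.0]] 0.3228491975177588
blue [279, 224, 12, 80, 710] [0.5625 0.2631 0.1063] [0.0335 0.0046 0.011 ]
blue [225, 279, 9, 26, 179] [0.5492 0.2858 0.1065] [0.0127 0.0036 0.0025]
blue [212, 310, 22, 18, 310] [0.4699 0.2965 0.0192] [0.1134 0.0244 0.1512]
green [230, 156, 13, 27, 323] [0.6028 0.2835 0.11  ] [0.0102 0.0046 0.0039]
green [268, 156, 13, 27, 325] [0.6033 0.2697 0.11  ] [0.01   0.0045 0.0037]
red [191, 25, 125, 123, 5144] [0.6442 0.2789 0.0134] [0.0726 0.0775 0.1068]
red [202, 30, 23, 21, 26] [0.664  0.3041 0.0199] [0.0116 0.0132 0.0028]
red [234, 128, 43, 55, 1453] [0.6026 0.2765 0.0536] [0.02   0.029  0.1126]
scale z 0.10999966308085124
80 [(np.int64(222), np.int64(231), [0.634, 0.2877, 0.1067]), (np.int64(278), np.int64(287), [0.6347, 0.2679, 0.106])]
100 [(np.int64(223), np.int64(232), [0.6272, 0.2873, 0.1064]), (np.int64(277), np.int64(287), [0.6279, 0.2677, 0.1055])]
115 [(np.int64(224), np.int64(233), [0.622, 0.2869, 0.1059]), (np.int64(277), np.int64(286), [0.6226, 0.2676, 0.1061])]
140 [(np.int64(225), np.int64(234), [0.6128, 0.2865, 0.1049]), (np.int64(276), np.int64(285), [0.6135, 0.2674, 0.1051])]
200 [(np.int64(228), np.int64(236), [0.5896, 0.2851, 0.1056]), (np.int64(252), np.int64(259), [0.5909, 0.276, 0.1092]), (np.int64(274), np.int64(282), [0.5899, 0.267, 0.1047])]
((642.5093994140625, 268.5551452636719), 35.60589599609375)
```

View pics/w4.png

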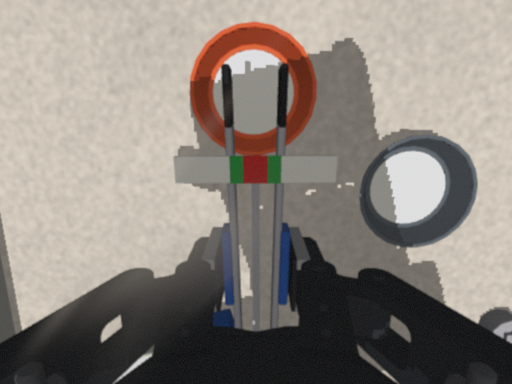

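The tips are within a few mm of the middle of the orange dish. The leaves are at columns 229 and 281 on the scale, still 4–5 mm wide in total, so I squeeze in small steps.

step_arm:
  increments: "-0.2 0 0 0 0.315; 0 0 0 0 0.31; 0 0 0 0 0.305; 0 0 0 0 0.3; 0 0 0 0 0.3; 0 0 0 0 0.3; 0 0 0 0 0.3; 0 0 0 0 0.3"

```text
t: 7.9
position: [0.5569, 0.2752, 0.0798]
tcp_rot: [[0.999, 0.035, -0.0], [0.035, -0.999, -0.0], [-0.0, 0.0, -1.0]]
wrist_force: [1.1, -0.0, -1.7]
gripper_width: 0.301
finger_force: 8.1
```

```bash
python3 wr.py w5|egrep 'green|\[0'; python3 lf.py w5
```

```text
[0.5569 0.2752 0.0798] [[0.999, 0.035, -0.0], [0.035, -0.999, 0.0], [-0.0, -0.0, -1.0]] 0.30240122197988406
blue [277, 224, 12, 80, 710] [0.56   0.264  0.1057] [0.0337 0.0045 0.0124]
blue [226, 274, 9, 31, 218] [0.5473 0.2853 0.106 ] [0.0153 0.0036 0.0036]
blue [215, 307, 20, 21, 316] [0.4714 0.2948 0.0234] [0.1146 0.0216 0.1511]
green [230, 156, 13, 27, 319] [0.6002 0.2836 0.1092] [0.0102 0.0047 0.004 ]
green [268, 156, 12, 27, 320] [0.6008 0.2698 0.1091] [0.0101 0.0045 0.0039]
red [191, 20, 126, 125, 5435] [0.6432 0.2788 0.0131] [0.0736 0.0777 0.1046]
red [237, 127, 36, 24, 684] [0.6021 0.2768 0.0119] [0.0182 0.0235 0.0953]
red [244, 156, 23, 27, 619] [0.6005 0.2767 0.1091] [0.0105 0.0084 0.0038]
scale z 0.10911914053085661
80 [(np.int64(226), np.int64(235), [0.6316, 0.2865, 0.1051]), (np.int64(274), np.int64(283), [0.6322, 0.2694, 0.1049])]
100 [(np.int64(227), np.int64(236), [0.6248, 0.286, 0.105]), (np.int64(274), np.int64(283), [0.6254, 0.269, 0.105])]
115 [(np.int64(227), np.int64(236), [0.6195, 0.2859, 0.1057]), (np.int64(274), np.int64(282), [0.6201, 0.269, 0.1056])]
140 [(np.int64(229), np.int64(237), [0.6104, 0.2853, 0.1042]), (np.int64(273), np.int64(281), [0.611, 0.2688, 0.1043])]
200 [(np.int64(231), np.int64(239), [0.5869, 0.2841, 0.1043]), (np.int64(252), np.int64(259), [0.5885, 0.2761, 0.1087]), (np.int64(272), np.int64(280), [0.5873, 0.2679, 0.1039])]
```

step_arm:
  increments: "0 0 0 0 0.296; 0 0 0 0 0.292; 0 0 0 0 0.288; 0 0 0 0 0.285; 0 0 0 0 0.285; 0 0 0 0 0.285; 0 0 0 0 0.285; 0 0 0 0 0.285"

```text
t: 8.62
position: [0.5568, 0.2752, 0.0798]
tcp_rot: [[0.999, 0.035, 0.0], [0.035, -0.999, 0.0], [0.0, -0.0, -1.0]]
wrist_force: [-0.5, 0.3, -0.3]
gripper_width: 0.288
finger_force: 9.0
```

```bash
python3 wr.py w6|egrep 'green|^\[0'; python3 lf.py w6; python3 -c "
import cv2;a=cv2.imread('pics/w6.png');cv2.imwrite('pics/w6c.png',cv2.resize(a[50:250,170:340],(510,600),interpolation=2))"
```

```text
[0.5568 0.2752 0.0798] [[0.999, 0.035, -0.0], [0.035, -0.999, -0.0], [-0.0, 0.0, -1.0]] 0.2871349101231868
green [230, 156, 13, 27, 320] [0.6002 0.2835 0.1091] [0.0103 0.0045 0.0036]
green [268, 156, 13, 27, 322] [0.6007 0.2698 0.1091] [0.0101 0.0046 0.0034]
scale z 0.1090344626428448
80 [(np.int64(229), np.int64(238), [0.6316, 0.2854, 0.1056]), (np.int64(272), np.int64(280), [0.6321, 0.2703, 0.1056])]
100 [(np.int64(230), np.int64(239), [0.6248, 0.2849, 0.1051]), (np.int64(271), np.int64(280), [0.6253, 0.2701, 0.105])]
115 [(np.int64(230), np.int64(239), [0.6195, 0.2848, 0.1052]), (np.int64(271), np.int64(280), [0.6201, 0.2699, 0.1052])]
140 [(np.int64(231), np.int64(239), [0.6104, 0.2845, 0.1049]), (np.int64(271), np.int64(279), [0.6109, 0.2695, 0.1044])]
200 [(np.int64(233), np.int64(241), [0.5868, 0.2833, 0.1039]), (np.int64(252), np.int64(259), [0.5884, 0.2761, 0.1084]), (np.int64(270), np.int64(278), [0.5874, 0.2687, 0.1043])]
```

View pics/w6c.png

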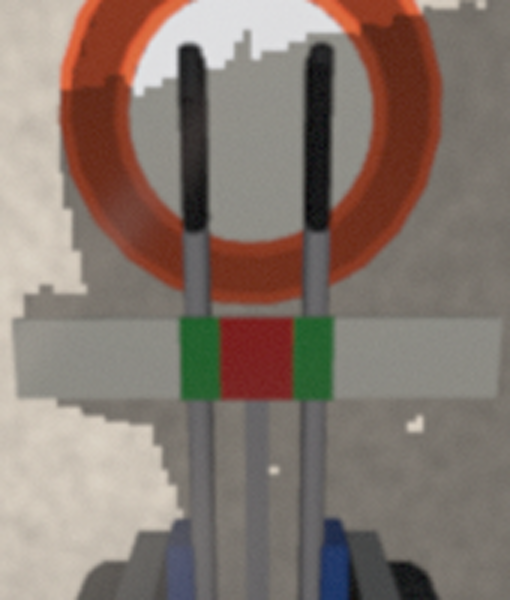

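In the crop the leaves (x≈199 and 315) run under the middles of the green marks (200 and 313). The tips are over the dish. I'll let everything settle, then hand in.

step_arm:
  increments: "0 0 0 0 0.285; 0 0 0 0 0.285; 0 0 0 0 0.285; 0 0 0 0 0.285; 0 0 0 0 0.285; 0 0 0 0 0.285"

```text
t: 9.17
position: [0.5568, 0.2752, 0.0798]
tcp_rot: [[0.999, 0.035, 0.0], [0.035, -0.999, -0.0], [0.0, 0.0, -1.0]]
wrist_force: [-1.1, 0.5, -1.1]
gripper_width: 0.289
finger_force: 9.0
```

```bash
python3 -c "
from bench import *
print(state()['gripper_width']); print(close_job())"
```

```text
0.28905085089300825
the job is handed in; nothing more can be done
None
```

I handed the job in at about 9 s with the forceps held level, tips over the middle of the orange dish about 80 mm above its rim, and both leaves on the green marks (gap about 11–12 mm by camera); the hand-in gave no verdict.

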